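Lock a copper tube in the cut-off clamp

ROBOT

A 7-joint arm with a two-finger parallel gripper is mounted at the origin on the work surface. World frame = base frame: x ahead of the robot, y to its left, z up, the work surface at z = 0. Lengths are in m, angles in rad, forces in N, time in s.
With the tool pointing down it reaches from about 0.425 to 1.025 m from the base axis. Payload 3.6 kg.
Tool frame: the origin (TCP) lies midway between the tips of the shut fingers; the grasp point (between the pads) lies 19 mm behind it (grip_depth is the distance from the TCP to the grasp point, in m); z points along the fingers, x is the direction in which the jaws open and shut, and the axes are right-handed (so a half turn about z gives the same grasp; the last joint's range is limited). The gripper opens to 85 mm and grips with 20 to 120 N. Pads are 22 mm wide; open, the fingers measure 114 mm over their backs; the gripper's body (76 mm by 85 mm) begins 54 mm behind the grasp point. The pads swing forward as they close: fully open they stand 13 mm farther back than shut.
Start: joints at [-1.371, 0.591, 0.048, 1.609, -0.033, 0.943, -0.034], TCP at [0.21, 0.694, 0.208] pointing down, gripper open.
Joint ranges: [-2.69, 2.69], [-0.47, 2.24], [-1.27, 1.36], [0.19, 2.51], [-1.53, 4.68], [0.08, 2.07], [-3.09, 3.09]. Speed limits (rad/s): [2.57, 2.57, 3.14, 3.14, 3.14, 3.14, 3.14].

INTERFACE

Orientations are given as a unit quaternion [x, y, z, w].
In Python, from rig import * gives the robot as it stands.
- The arm moves only by the tool drive_tool, never from a script. Its argument "plan" is text: rows parted by semicolons, each of 5 numbers parted by spaces: the opening in per cent of the stroke, from 0 (shut) to 100 (fully open), then the shift along the tool's x, y, z in cm, then the turn about the tool's z in rad. In form: grip tx ty tz yaw; .... A call has 1 to 10 rows; each row shifts and turns the commanded pose from where the row before left it, along the tool's axes as they then stand; what a row does not reach is not made up. A row lasts 1/8 s, in which the tool goes at most 62.5 mm and 10.7 degrees, less where a joint would pass 70% of its speed; a pose out of reach is approached as far as the arm can. A call is refused whole if a number of a shift passes 6.25 or a number of a turn 0.188, either way. A call with a gripper value outside its range is refused whole. The fingers move at their own pace and stop on an object; "grip_force" is the grip in N (left out, the last holds). Time passes only in rows, so rows that do not move let the fingers close. It gives the time, the measured TCP pose, the force and the opening at its end, in the units of the state.
- state(): the state, without advancing time (a new reading comes with each control period).
- read_camera(name): name is "scene" or "top" or "wrist"; returns (picture, depth): 384x512x3 uint8, red, green, blue; 384x512 float32, m along the optical axis (not along the pixel's ray), 0 where there is no reading.
- camera_info(name): a dict with "K" (3x3 intrinsics, pixels), "world_from_camera" (4x4, takes a point from camera to world coordinates). Camera axes: x right, y down, z forward; pixel columns grow to the right and rows downward; lengths in m; the calibration is good to about 2 mm. A picture is of the moment at which its call begins: read the wrist's pose just before it. camera_info takes no time and is no camera call; for the wrist camera it gives the pose at the moment of the call.
- hand_in(): hands the job in, once; it reports no verdict.
The state is a dict: "time": time; "joint_positions": joint angles; "joint_velocities": joint speeds; "joint_efforts": joint torques, N m; "tcp_pos": TCP position; "eef_rot": TCP orientation; "ft_force": force on the tool from outside, world axes, zero at the start; "wrist_torque": the same for the moment, N m; "finger_gap": finger opening in m.
Only numpy, scipy, OpenCV 4.12 (cv2) and the standard library are available. Lean on these libraries where they do the work, as an engineer would, in place of code of your own. Each camera call takes 0.05 s, during which the arm holds its last target.

TASK

Set the copper tube up for cutting: take it from its wooden rest, lay it in the cut-off clamp and slide it gently along until its end butts against the yellow length stop. Then turn the red cam knob clockwise until you feel the sprung plunger drop into its notch, without forcing the knob on against the stop shoulder just behind the notch, and let go, leaving the tube clamped against the stop. Leave the can, the valve and the wrench where they are.

Things in the scene. Friction and masses are not known exactly. Their poses are not given: they have to be found in the camera images.
- tube: Plain copper tube, 22 mm outside diameter, 170 mm long, about 100 g, both ends alike. Origin in the middle of its length on its axis; its y axis runs along it. At the start it lies in the two vees of the tube rest, axis 40 mm above the bench, its middle within 8 mm of the rest's middle.
- tube_rest: Wooden rest, base 60 x 150 x 12 mm. Origin on the bench under its middle; its y axis runs along the tube. Two upright vees, 14 mm thick, 58 mm either side of its middle and at most 50 mm high; between them the tube is free for the fingers down to the base.
- clamp: Cut-off clamp, bolted down: L-shaped grey plate 222 x 210 x 12 mm. Origin on the bench surface; y runs along the tube's place towards the yellow stop, z up. The tube lies on a bed (y = 20 to 75 mm) and an outboard rest (y = -80 to -64), tops at z = 34; between them the fingers have room down to the plate. The rest's side lips (inside faces x = -61 and -19) reach z = 48. No part but the knob is above z = 63.
- tube_seat (a point): Where the middle of the tube lies when it is clamped and butts against the stop: clamp x = -40, y = -5, z = 45 mm. Axes as the clamp's.
- gap_mid (a point): Middle of the open gap over the bed, at the height of the lying tube's axis: clamp x = -37, y = 47.5, z = 45 mm. Axes as the clamp's. The gap is 27.5 mm wide, between the blue fixed jaw (face x = -51, top z = 56) and the red sprung pad (face x = -23.5 when open, top z = 54). Lay the tube in from above.
- length_stop: Yellow length stop at the +y end of the clamp: plate 44 wide, 50 high, 8 mm thick. Origin at the foot of the face which the tube butts against (clamp x = -40, y = 80, z = 12), under the tube's axis. Its setting must not be knocked: butt the tube with a few newtons, never over 30 N.
- jaw_pad: Red sprung jaw pad, 46 long, 18 high, 6 mm thick, which the cam pushes towards the fixed jaw; when locked it presses the tube on it with 5 to 15 N. Origin at the foot of its face.
- knob_grip (a point): On the knob's axis (clamp x = 42.6, y = 47.5), 85 mm over the bench, the height to grip. The wing is a red bar 50 long, 14 wide, from 58 to 98 mm over the bench, white line on top, lying along this point's y axis (the clamp's y axis at joint value 0); the point turns with it. Nothing else within 45 mm of the axis is over 60 mm high. Turn it in one grasp: let go, it springs back.
- knob (a joint): Turn of the cam knob, rad: 0 = open (held there by its return spring), growing clockwise seen from above. The turning load grows from 0.1 to about 0.35 N m. The lock comes anywhere from 0.55 to 1.45 rad, as the plunger's bracket is set along a curved slot: it must be felt. As the plunger drops the load dips; within 0.2 rad more a steel shoulder stops the knob and the load rises steeply.
- index_ring (a point): Knob axis at the top of the steel index ring (30 mm radius), 54 mm over the bench; turns with the knob. On the ring rides the 8 mm nose of a brass sprung plunger with black pull, on an aluminium bracket beyond the knob (do not touch). It drops 6 mm into the notch and then holds the knob. The ring's shoulder must not be forced on the nose: under 30 N there, about 0.8 N m at the knob beyond the turning load.
- flux_can: Bystander: can with a green label, 56 mm diameter, 55 mm high. Origin at the middle of its underside.
- ball_valve: Bystander: brass ball valve with red lever, 87 mm long, 47 mm high. Origin under its middle.
- wrench: Bystander: wrench lying on the bench beyond the work. Origin under its middle.
There are look-alikes about, which are no part of the job. Of the things shaped like the tube, the copper one is meant.

How it is judged:
On the way:
1. the tube lies in the open clamp with its end against the length stop (y of tube in the frame of clamp between -0.0075 and -0.0035 m and z of tube in the frame of clamp between 0.042 and 0.048 m and angle between the y axis of tube and the y axis of clamp, either way round below 0.08 rad and value of joint knob below 0.2 rad), for 0.2 s.
At the end, for the whole second after the job is handed in: The tube lies level in the clamp (within 3 mm of height), pressed by the jaw pad on the fixed jaw with over 3 N, its end within 2.5 mm of the length stop, and the knob, let go, stays locked at over 0.45 rad, all at rest (y of tube in the frame of clamp between -0.0075 and -0.0035 m and z of tube in the frame of clamp between 0.042 and 0.048 m and angle between the y axis of tube and the y axis of clamp, either way round below 0.08 rad and x of tube in the frame of clamp between -0.0435 and -0.0365 m and value of joint knob above 0.45 rad and contact force between jaw_pad and tube above 3 N and velocity of joint knob below 0.05 rad/s and linear speed of tube below 0.02 m/s); the robot touches nothing.
It fails at once if the tube is rammed on the length stop with over 30 N (contact force between tube and length_stop above 30 N).
It fails at once if the knob is forced on: over 30 N of the cam on the plunger (contact force between plunger and clamp above 30 N).
It fails at once if the can, valve or wrench is moved over 20 mm (distance of any of flux_can, ball_valve, wrench from where it was at the start of the episode above 0.02 m).
It also fails if it takes over 72 s, if anything falls off the work surface, if the arm or the gripper's body presses on something with over 40 N, if the wrist force passes 120 N, or if a joint passes its speed limit or range.

## Working session

There is one attempt and no reset: what is moved stays moved. The work goes in short steps, Python scripts to look and compute and a tool call to move; the robot and the scene stay as the last step left them, time stands still between calls to the robot, and variables do not carry over. Pictures are saved under pics/ and viewed, and the job is handed in when it is done.

Besides the shell and the picture viewer there is one more tool, called after "Emit:" as name(argument=value, ...) on one line, values as JSON. drive_tool: Moves the arm, as the interface text tells. Its arguments: {"type":"object","properties":{"plan":{"type":"string"},"grip_force":{"type":"number"}},"required":["plan"]}

```bash
mkdir -p pics; ls; python3 - <<'E'
from rig import *
import cv2,numpy as np
s=state();print({k:np.round(v,4).tolist() for k,v in s.items()})
for n in("scene","top","wrist"):
    p,d=read_camera(n);cv2.imwrite(f"pics/{n}0.png",p[:,:,::-1]);np.savez(f"{n}0.npz",p=p,d=d,**camera_info(n))
    c=camera_info(n);print(n,np.round(c["K"],1).tolist(),np.round(c["world_from_camera"],3).tolist())
E
```

```text
pics
{'time': 0.0, 'joint_positions': [-1.3705, 0.5921, 0.0483, 1.6099, -0.0333, 0.9427, -0.0337], 'joint_velocities': [0.0002, -0.0023, -0.0, 0.0002, -0.0, -0.0009, -0.0011], 'joint_efforts': [-0.0002, -54.869, 1.5463, -19.8123, 0.0093, 0.0086, -0.0], 'tcp_pos': [0.2097, 0.6931, 0.2064], 'eef_rot': [0.803, 0.596, -0.0009, 0.0007], 'ft_force': [-0.099, 0.4068, 0.0728], 'wrist_torque': [-0.037, 0.0488, 0.0146], 'finger_gap': 0.0853}
scene [[401.9, 0.0, 249.6], [0.0, 401.9, 195.3], [0.0, 0.0, 1.0]] [[0.528, 0.717, -0.455, 0.976], [0.849, -0.441, 0.291, -0.173], [0.008, -0.54, -0.841, 0.856], [0.0, 0.0, 0.0, 1.0]]
top [[450.6, 0.0, 259.8], [0.0, 450.6, 188.2], [0.0, 0.0, 1.0]] [[0.006, -0.994, 0.112, 0.442], [-1.0, -0.005, 0.002, 0.084], [-0.002, -0.112, -0.994, 1.064], [0.0, 0.0, 0.0, 1.0]]
wrist [[338.8, 0.0, 256.0], [0.0, 338.8, 191.2], [0.0, 0.0, 1.0]] [[0.29, 0.925, 0.246, 0.146], [0.957, -0.28, -0.075, 0.712], [-0.001, 0.257, -0.966, 0.374], [0.0, 0.0, 0.0, 1.0]]
```

View pics/scene0.png

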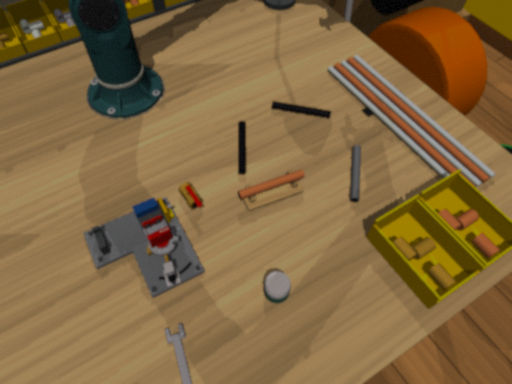

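View pics/top0.png

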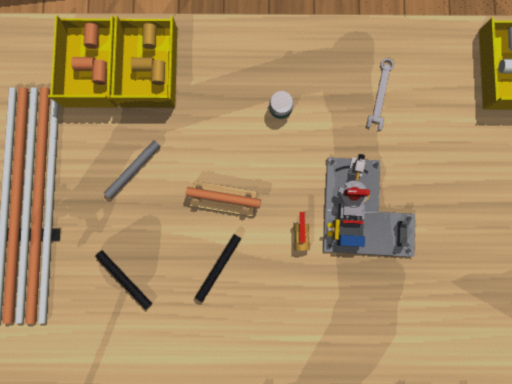

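View pics/wrist0.png

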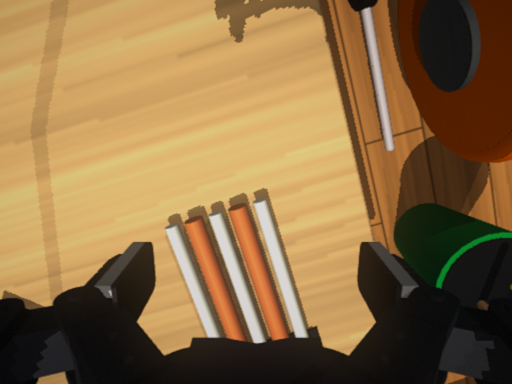

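The tube candidates in the top view are:
- copper in a wooden rest (223,197)
- grey (132,170)
- black (218,268) and (124,279)
- long copper stock (20,200) and (38,200)

The one in the rest fits: it is copper, short, and lies in vees. I'll confirm this in an enlarged crop and crop the clamp too.

```bash
cat > h.py <<'E'
import numpy as np,cv2
def load(f):
    z=np.load(f);return z["p"],z["d"],z["K"],z["world_from_camera"]
def onplane(K,T,uv,z):
    uv=np.atleast_2d(np.array(uv,float));r=np.c_[(uv[:,0]-K[0,2])/K[0,0],(uv[:,1]-K[1,2])/K[1,1],np.ones(len(uv))]@T[:3,:3].T
    t=(z-T[2,3])/r[:,2];return T[:3,3]+r*t[:,None]
def pts(K,T,d):
    v,u=np.mgrid[:d.shape[0],:d.shape[1]]
    c=np.stack([(u-K[0,2])/K[0,0]*d,(v-K[1,2])/K[1,1]*d,d],-1);return c@T[:3,:3].T+T[:3,3]
def proj(K,T,P):
    c=(np.atleast_2d(P)-T[:3,3])@T[:3,:3];return c[:,:2]/c[:,2:]*[K[0,0],K[1,1]]+[K[0,2],K[1,2]]
E
python3 - <<'E'
from h import *
p,d,K,T=load("top0.npz")
a=cv2.resize(p[170:230,170:280],None,fx=6,fy=6,interpolation=2)[:,:,::-1]
b=cv2.resize(p[140:270,310:425],None,fx=5,fy=4.5,interpolation=2)[:,:,::-1]
cv2.imwrite("pics/tubecrop.png",a);cv2.imwrite("pics/clampcrop.png",b)
P=pts(K,T,d)
hsv=cv2.cvtColor(p,cv2.COLOR_RGB2HSV)
for u,v in [(223,197),(132,170),(218,268),(357,192),(352,241),(300,228)]: print((u,v),hsv[v,u],p[v,u],np.round(P[v,u],3))
m=((hsv[...,0]<14)&(hsv[...,1]>140)&(hsv[...,2]>110)).astype(np.uint8)
m[:, :180]=0;m[:,270:]=0;m[:180]=0;m[220:]=0
n,l,st,c=cv2.connectedComponentsWithStats(m);print(st,c)
i=1+np.argmax(st[1:,4]);yx=np.argwhere(l==i);r=cv2.minAreaRect(yx[:,::-1].astype(np.float32));print(r)
Q=P[l==i];print("tube pts z pct",np.percentile(Q[:,2],[5,50,95]))
bx=cv2.boxPoints(r);print(bx)
E
```

```text
(223, 197) [ 11 154 195] [195 122  77] [0.536 0.17  0.047]
(132, 170) [120   7 117] [114 114 117] [0.601 0.388 0.016]
(218, 268) [120  28  36] [32 32 36] [0.376 0.181 0.026]
(357, 192) [  1 202 168] [168  40  35] [ 0.544 -0.123  0.097]
(352, 241) [107 176 133] [ 41  80 133] [ 0.438 -0.119  0.055]
(300, 228) [  4 209 162] [162  46  29] [ 0.467 -0.004  0.048]
[[     0      0    512    384 195964]
 [   186    187     74     20    644]] [[255.60756568 191.48204772]
 [222.76863354 196.96273292]]
((222.75982666015625, 196.99307250976562), (74.14738464355469, 8.971084594726562), 9.7824068069458)
tube pts z pct [0.04379792 0.04866671 0.05251101]
[[185.46304 195.11432]
 [186.9873  186.27368]
 [260.0566  198.87183]
 [258.53235 207.71246]]
```

View pics/tubecrop.png

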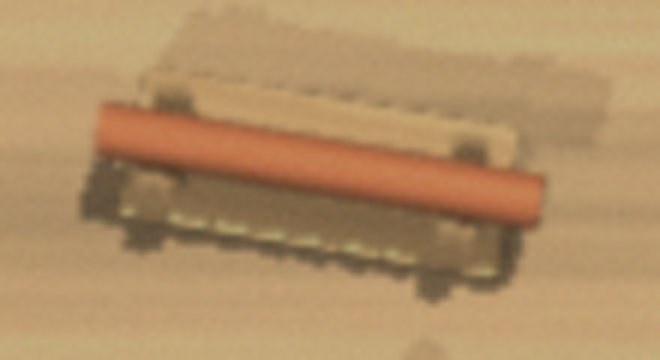

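View pics/clampcrop.png

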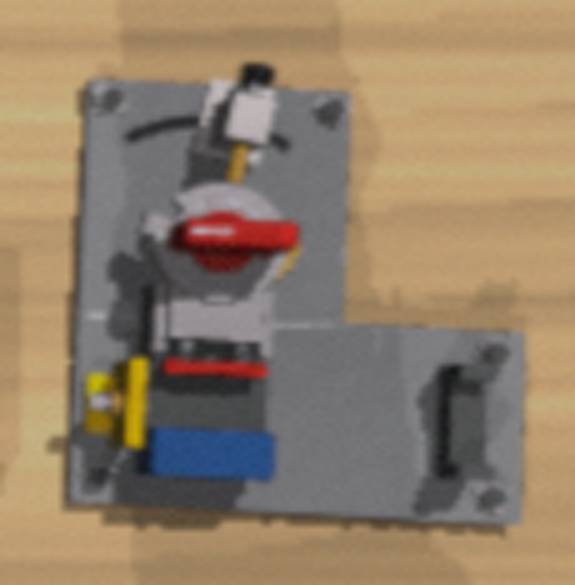

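The crop confirms it: a copper tube in the wooden rest, ends at about (187,191) and (259,203) in the full top view. The clamp crop shows the blue jaw at the bottom and the knob above it. The yellow stop is at left, so clamp y ≈ world +y and clamp x ≈ world +x.

```bash
python3 - <<'E'
from h import *
p,d,K,T=load("top0.npz")
bx=np.array([[185.46,195.11],[186.99,186.27],[260.06,198.87],[258.53,207.71]])+0.0
e1=(bx[0]+bx[1])/2;e2=(bx[2]+bx[3])/2
W=onplane(K,T,[e1,e2],0.040);print("tube ends",W.round(4),np.linalg.norm(W[0]-W[1]),"mid",W.mean(0).round(4))
v=W[0]-W[1];print("ang of tube from world y (toward +x positive cw)",np.arctan2(v[0],v[1]))
# clamp
hsv=cv2.cvtColor(p,cv2.COLOR_RGB2HSV)
def comp(m,roi,name,z):
    mm=np.zeros_like(m,np.uint8);x0,y0,x1,y1=roi;mm[y0:y1,x0:x1]=m[y0:y1,x0:x1]
    n,l,st,c=cv2.connectedComponentsWithStats(mm);i=1+np.argmax(st[1:,4])
    r=cv2.minAreaRect(np.argwhere(l==i)[:,::-1].astype(np.float32));B=cv2.boxPoints(r)
    print(name,st[i],r, "\n",onplane(K,T,B,z).round(4).tolist());return l==i
R=(310,140,425,270);h,s,v=hsv[...,0],hsv[...,1],hsv[...,2]
comp((h>95)&(h<125)&(s>110),R,"blue",0.056)
comp((h>22)&(h<35)&(s>150)&(v>90),(320,210,345,250),"yellow",0.062)
comp(((h<8)|(h>172))&(s>150),(320,180,400,205),"knob",0.098)
comp(((h<8)|(h>172))&(s>150),(320,215,400,230),"pad",0.054)
# plate
P=pts(K,T,d);m=(s<45)&(v>40)&(v<160)
comp(m,R,"plate",0.012)
E
```

```text
tube ends [[0.5505 0.2549 0.04  ]
 [0.5225 0.0877 0.04  ]] 0.16952389366884366 mid [0.5365 0.1713 0.04  ]
ang of tube from world y (toward +x positive cw) 0.16562892611539196
blue [339 235  26  12 266] ((351.639404296875, 240.4093017578125), (25.144182205200195, 10.576520919799805), 3.814074993133545) 
 [[0.4298, -0.0892, 0.056], [0.4531, -0.0911, 0.056], [0.4497, -0.1468, 0.056], [0.4264, -0.1448, 0.056]]
yellow [335 219   5  21  82] ((337.0, 229.0), (20.0, 4.0), 90.0) 
 [[0.4868, -0.0807, 0.062], [0.4868, -0.0896, 0.062], [0.4427, -0.0889, 0.062], [0.4426, -0.0801, 0.062]]
knob [345 187  24  13 176] ((356.5, 193.0), (12.0, 23.0), 90.0) 
 [[0.5542, -0.0972, 0.098], [0.5545, -0.1468, 0.098], [0.5285, -0.1463, 0.098], [0.5282, -0.0968, 0.098]]
pad [343 220  20   4  63] ((352.5, 221.5), (3.0, 19.0), 90.0) 
 [[0.485, -0.0999, 0.054], [0.4852, -0.1423, 0.054], [0.4785, -0.1422, 0.054], [0.4783, -0.0998, 0.054]]
plate [ 324  158   91   99 5397] ((370.07318115234375, 206.38970947265625), (90.36124420166016, 95.9463882446289), 2.6025619506835938) 
 [[0.4121, -0.0596, 0.012], [0.6369, -0.0722, 0.012], [0.6282, -0.2855, 0.012], [0.4039, -0.2679, 0.012]]
```

Emit:
drive_tool(plan="100 0 0 0 0.18;100 0 0 0 0.18;100 0 0 0 0.18;100 0 0 0 0.18;100 0 0 0 0.18;100 0 0 0 0.18;100 0 0 0 0.18;100 0 0 0 0.18", grip_force=20)

```text
time: 1.15
tcp_pos: [0.2096, 0.6936, 0.2071]
eef_rot: [0.996, -0.084, -0.0, 0.0]
ft_force: [0.4, -0.1, -1.2]
finger_gap: 0.0852
```

Emit:
drive_tool(plan="100 3 3.4 0 0;100 4 4.5 0 0;100 4 4.5 0 0;100 4 4.5 0 0;100 4 4.5 0 0;100 4 4.5 0 0;100 4 4.5 0 0;100 4 4.5 0 0;100 4 4.5 0 0;100 3 3.4 0 0")

```text
time: 2.4
tcp_pos: [0.5166, 0.2071, 0.2077]
eef_rot: [0.997, -0.083, 0.0, 0.0]
ft_force: [0.9, -0.2, -0.4]
finger_gap: 0.0854
```

```bash
cat >> h.py <<'E'
from scipy.spatial.transform import Rotation as Ro
def delta(s,target,ang=None):
    R=Ro.from_quat(s["eef_rot"]).as_matrix();dl=R.T@(np.array(target)-s["tcp_pos"])
    a=np.arctan2(R[1,0],R[0,0]);yaw=None if ang is None else a-ang
    print("tool x ang",round(a,4),"delta cm",(dl*100).round(2),"yaw",yaw)
E
python3 - <<'E'
from rig import *
from h import *
s=state();c=camera_info("wrist");p,d=read_camera("wrist");K,T=c["K"],c["world_from_camera"]
cv2.imwrite("pics/w1.png",p[:,:,::-1]);np.savez("w1.npz",p=p,d=d,**c)
hsv=cv2.cvtColor(p,cv2.COLOR_RGB2HSV)
m=((hsv[...,0]<14)&(hsv[...,1]>140)&(hsv[...,2]>90)).astype(np.uint8)
n,l,st,cc=cv2.connectedComponentsWithStats(m);i=1+np.argmax(st[1:,4]);print(st[i])
r=cv2.minAreaRect(np.argwhere(l==i)[:,::-1].astype(np.float32));print(r);B=cv2.boxPoints(r)
W=onplane(K,T,B,0.04).round(4);print(W.tolist(),W.mean(0))
delta(s,[.5365,.1713,.021],-0.1656)
print(np.round(s["joint_positions"],3))
E
```

```text
[ 270  116   24  165 3305]
((281.3076477050781, 197.96673583984375), (22.300872802734375, 164.14735412597656), 0.596809446811676)
[[0.5092, 0.0811, 0.04], [0.538, 0.2549, 0.04], [0.5592, 0.2511, 0.04], [0.5333, 0.0768, 0.04]] [0.534925 0.165975 0.04    ]
tool x ang -0.1653 delta cm [ 2.54  3.19 18.67] yaw 0.00028330226764711197
[-0.825  0.415  0.485  2.007 -0.269  0.781 -0.348]
```

View pics/w1.png

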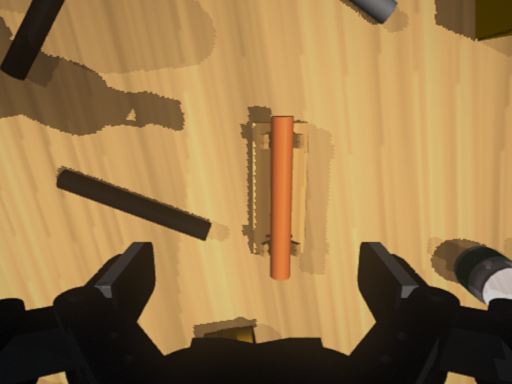

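The wrist view shows the copper tube alone between the fingers, at (270–293, 116–280). The nearest black bar end (208,230) is about 73 mm away, clear of the fingers. The two views agree on the middle within 5 mm along the tube, partly because the near end face shows in the wrist view. I'll descend and grip.

Emit:
drive_tool(plan="100 1.25 1.65 3 0;100 1.25 1.65 3 0;100 0 0 4 0;100 0 0 4 0;100 0 0 2.6 0;100 0 0 2 0;100 0 0 0 0")

```text
time: 3.32
tcp_pos: [0.5335, 0.1732, 0.0202]
eef_rot: [0.997, -0.081, -0.002, 0.001]
ft_force: [0.0, -0.1, 0.1]
finger_gap: 0.0853
```

Emit:
drive_tool(plan="40 0 0 0 0;20 0 0 0 0;10 0 0 0 0;10 0 0 0 0;10 0 0 0 0;10 0 0 0 0")

```text
time: 4.08
tcp_pos: [0.5368, 0.1734, 0.0225]
eef_rot: [0.997, -0.082, 0.002, -0.0]
ft_force: [2.2, -0.5, 6.0]
finger_gap: 0.0162
```

```bash
cat > look.py <<'E'
import sys
from rig import *
from h import *
n,name=sys.argv[1:3]
s=state();c=camera_info(n);p,d=read_camera(n)
cv2.imwrite(f"pics/{name}.png",p[:,:,::-1]);np.savez(f"{name}.npz",p=p,d=d,**c)
print({k:np.round(s[k],4).tolist() for k in("time","tcp_pos","ft_force","wrist_torque","finger_gap")})
E
python3 look.py wrist w2
```

```text
{'time': 4.075, 'tcp_pos': [0.5368, 0.1734, 0.0225], 'ft_force': [2.1889, -0.4812, 5.9596], 'wrist_torque': [-0.1434, -0.3944, 0.0069], 'finger_gap': 0.0162}
```

View pics/w2.png

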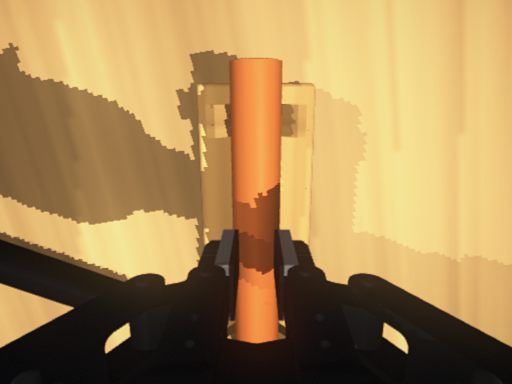

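The tube sits between the pads in the picture (230–281, 60–340). The gap reads 16 mm where 22 was expected, so I'll let it settle and then test-lift.

Emit:
drive_tool(plan="10 0 0 0 0;10 0 0 0 0")

```text
time: 4.38
tcp_pos: [0.5368, 0.1734, 0.0225]
eef_rot: [0.997, -0.082, 0.002, -0.0]
ft_force: [1.9, 0.2, 6.2]
finger_gap: 0.0156
```

Emit:
drive_tool(plan="10 0 0 -1 0;10 0 0 -1.5 0;10 0 0 -2 0;10 0 0 -2 0;10 0 0 -1.5 0;10 0 0 0 0")

```text
time: 5.12
tcp_pos: [0.535, 0.1737, 0.1028]
eef_rot: [0.997, -0.081, 0.001, -0.0]
ft_force: [-0.8, 0.1, -0.5]
finger_gap: 0.0085
```

```bash
python3 look.py wrist w3;python3 look.py scene s3; python3 - <<'E'
from h import *
p=load("s3.npz")[0]; cv2.imwrite("pics/s3c.png",cv2.resize(p[100:280,60:340],None,fx=2.8,fy=2.8,interpolation=2)[:,:,::-1])
E
```

```text
{'time': 5.125, 'tcp_pos': [0.535, 0.1737, 0.1028], 'ft_force': [-0.7731, 0.1083, -0.503], 'wrist_torque': [-0.025, -0.0066, -0.0263], 'finger_gap': 0.0085}
{'time': 5.175, 'tcp_pos': [0.5345, 0.1735, 0.102], 'ft_force': [0.8846, 0.1603, 0.1438], 'wrist_torque': [0.0016, 0.0459, -0.0456], 'finger_gap': 0.0084}
```

View pics/w3.png

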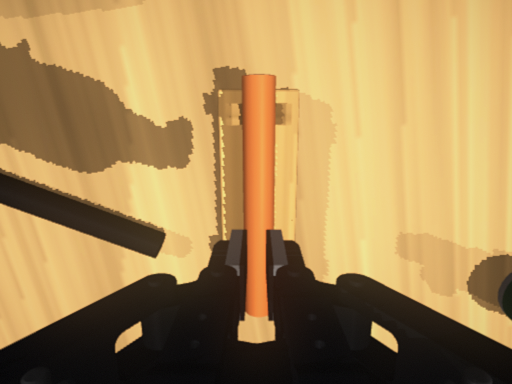

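View pics/s3c.png

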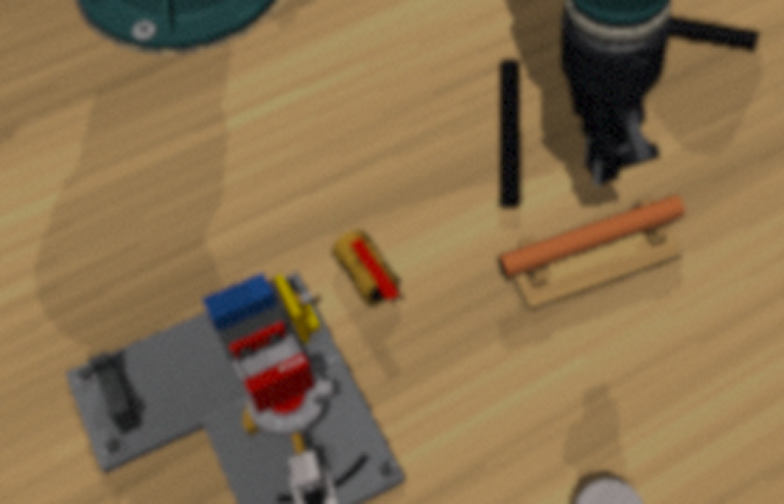

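The grip slipped off upward. The tube is still in its rest and the fingers are empty. I'll check the heights from depth before retrying.

```bash
python3 - <<'E'
from h import *
for f,tcp in(("w2.npz",[.5368,.1734,.0225]),("w3.npz",[.535,.1737,.1028])):
    p,d,K,T=load(f);P=pts(K,T,d)
    print(f, "tcp px",proj(K,T,tcp), "grasp px",proj(K,T,np.array(tcp)+[0,0,.019]),T.round(3).tolist())
    for v in range(70,345,15):
        print(v,[ (u,*(P[v,u]*1000).round(0).astype(int)) for u in (228,238,258,275,284,292)])
E
```

```text
w2.npz tcp px [[258.23913838 227.9461121 ]] grasp px [[258.59980361 242.50814763]] [[0.987, -0.158, -0.039, 0.546], [-0.163, -0.954, -0.253, 0.237], [0.003, 0.256, -0.967, 0.189], [0.0, 0.0, 0.0, 1.0]]
70 [(228, np.int64(534), np.int64(255), np.int64(1)), (238, np.int64(541), np.int64(250), np.int64(49)), (258, np.int64(549), np.int64(248), np.int64(52)), (275, np.int64(555), np.int64(247), np.int64(49)), (284, np.int64(563), np.int64(250), np.int64(0)), (292, np.int64(567), np.int64(250), np.int64(1))]
85 [(228, np.int64(534), np.int64(247), np.int64(14)), (238, np.int64(540), np.int64(244), np.int64(49)), (258, np.int64(548), np.int64(243), np.int64(51)), (275, np.int64(554), np.int64(242), np.int64(49)), (284, np.int64(561), np.int64(242), np.int64(12)), (292, np.int64(565), np.int64(242), np.int64(12))]
100 [(228, np.int64(532), np.int64(240), np.int64(12)), (238, np.int64(539), np.int64(239), np.int64(49)), (258, np.int64(547), np.int64(237), np.int64(51)), (275, np.int64(554), np.int64(236), np.int64(49)), (284, np.int64(560), np.int64(235), np.int64(13)), (292, np.int64(564), 
[... 10441 characters left out ...]
88), np.int64(198)), (292, np.int64(545), np.int64(188), np.int64(199))]
325 [(228, np.int64(530), np.int64(188), np.int64(201)), (238, np.int64(527), np.int64(167), np.int64(172)), (258, np.int64(514), np.int64(42), np.int64(1)), (275, np.int64(539), np.int64(166), np.int64(173)), (284, np.int64(542), np.int64(184), np.int64(198)), (292, np.int64(544), np.int64(188), np.int64(204))]
340 [(228, np.int64(544), np.int64(237), np.int64(270)), (238, np.int64(531), np.int64(184), np.int64(201)), (258, np.int64(512), np.int64(26), np.int64(1)), (275, np.int64(540), np.int64(183), np.int64(201)), (284, np.int64(542), np.int64(182), np.int64(200)), (292, np.int64(544), np.int64(188), np.int64(209))]
```

Depth says the visible finger ends are about 27 mm above the reported TCP, which would explain gripping only the tube's top. I'll check that independently in the scene camera.

```bash
python3 - <<'E'
from h import *
p,d,K,T=load("s3.npz");P=pts(K,T,d)
tcp=np.array([.5347,.1736,.1022])
R=Ro.from_quat([0.997,-0.081,0,0]).as_matrix()
L=(P-tcp)@R   # tool coords: z positive = beyond tcp
m=(np.abs(L[...,0])<.06)&(np.abs(L[...,1])<.04)&(L[...,2]<0.06)&(L[...,2]>-.1)&(d>0)
hsv=cv2.cvtColor(p,cv2.COLOR_RGB2HSV);m&=(hsv[...,1]<90)|(hsv[...,2]<60)
vv,uu=np.nonzero(m);print(len(vv),uu.min(),uu.max(),vv.min(),vv.max())
z=L[m][:,2];print(np.histogram(z,np.arange(-.1,.065,.01)));o=np.argsort(-z)[:15];print(np.c_[uu,vv][o].tolist(),(L[m][o]*1000).round().tolist())
print("tcp px",proj(K,T,tcp),"30 behind",proj(K,T,tcp+[0,0,.03]))
cv2.imwrite("pics/s3d.png",cv2.resize(p[100:190,230:320],None,fx=6,fy=6,interpolation=2)[:,:,::-1])
E
```

```text
258 263 283 130 166
(array([63, 42, 61, 17, 20, 28, 24,  3,  0,  0,  0,  0,  0,  0,  0,  0]), array([-1.00000000e-01, -9.00000000e-02, -8.00000000e-02, -7.00000000e-02,
       -6.00000000e-02, -5.00000000e-02, -4.00000000e-02, -3.00000000e-02,
       -2.00000000e-02, -1.00000000e-02, -5.55111512e-17,  1.00000000e-02,
        2.00000000e-02,  3.00000000e-02,  4.00000000e-02,  5.00000000e-02,
        6.00000000e-02]))
[[273, 166], [273, 165], [272, 165], [271, 163], [270, 160], [274, 165], [273, 164], [269, 159], [271, 159], [276, 165], [270, 159], [271, 158], [272, 164], [269, 158], [274, 164]] [[9.0, 7.0, -25.0], [9.0, 7.0, -29.0], [9.0, 9.0, -29.0], [4.0, 10.0, -31.0], [-5.0, 8.0, -31.0], [12.0, 6.0, -32.0], [9.0, 7.0, -32.0], [-7.0, 10.0, -32.0], [-5.0, 6.0, -33.0], [15.0, 3.0, -34.0], [-5.0, 8.0, -34.0], [-7.0, 5.0, -34.0], [10.0, 10.0, -34.0], [-8.0, 9.0, -35.0], [12.0, 6.0, -35.0]]
tcp px [[273.44528996 168.60738233]] 30 behind [[274.20703466 160.71468882]]
```

View pics/s3d.png

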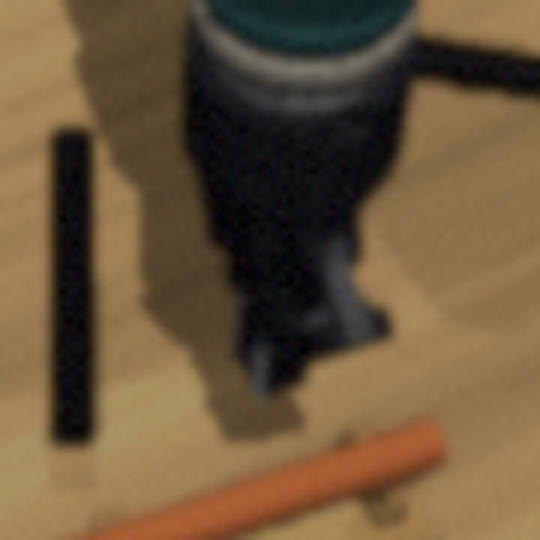

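Both cameras agree: the finger ends are about 27 mm above the reported TCP, while x and y are fine. I'll correct for this by going about 26 mm lower than nominal and descend carefully.

Emit:
drive_tool(plan="100 0 0 0 0;100 0 0.3 0 0;100 0 0 2 0;100 0 0 2 0;100 0 0 2 0;100 0 0 2 0")

```text
time: 5.98
tcp_pos: [0.5342, 0.17, 0.0206]
eef_rot: [0.997, -0.082, -0.0, 0.0]
ft_force: [-0.3, -0.3, -0.6]
finger_gap: 0.0855
```

Emit:
drive_tool(plan="100 0 0 1.2 0;100 0 0 0.8 0;100 0 0 0.6 0;100 0 0 0 0")

```text
time: 6.48
tcp_pos: [0.5343, 0.1703, -0.0045]
eef_rot: [0.997, -0.081, -0.0, 0.0]
ft_force: [-0.7, -0.1, -0.0]
finger_gap: 0.0853
```

```bash
python3 look.py wrist w4
```

```text
{'time': 6.475, 'tcp_pos': [0.5343, 0.1703, -0.0045], 'ft_force': [-0.6963, -0.0553, -0.0112], 'wrist_torque': [0.0138, 0.0296, 0.0138], 'finger_gap': 0.0853}
```

View pics/w4.png

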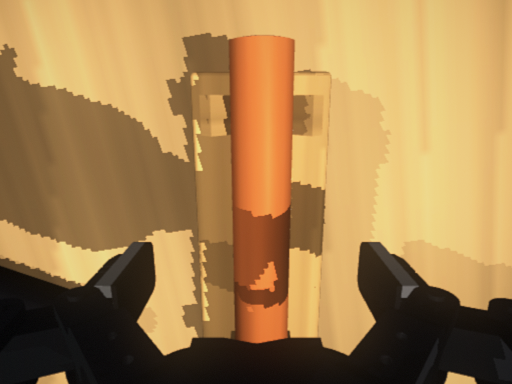

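The tube (231–293) is centred between the open fingers. Closing.

Emit:
drive_tool(plan="50 0 0 0 0;25 0 0 0 0;15 0 0 0 0;15 0 0 0 0;15 0 0 0 0;15 0 0 0 0", grip_force=30)

```text
time: 7.28
tcp_pos: [0.5364, 0.1702, -0.0039]
eef_rot: [0.997, -0.082, 0.002, -0.0]
ft_force: [3.7, -1.4, 2.1]
finger_gap: 0.0211
```

Emit:
drive_tool(plan="15 0 0 -1 0;15 0 0 -2 0;15 0 0 -2 0;15 0 0 -2 0;15 0 0 -2 0;15 0 0 -2 0;15 0 0 -1 0;15 0 0 0 0")

```text
time: 8.28
tcp_pos: [0.5334, 0.1706, 0.1159]
eef_rot: [0.997, -0.081, -0.0, -0.0]
ft_force: [0.9, 1.3, -1.4]
finger_gap: 0.0209
```

```bash
python3 look.py wrist w5;python3 look.py scene s5
```

```text
{'time': 8.275, 'tcp_pos': [0.5334, 0.1706, 0.1159], 'ft_force': [0.9399, 1.3428, -1.4378], 'wrist_torque': [-0.0009, 0.0156, -0.0293], 'finger_gap': 0.0209}
{'time': 8.325, 'tcp_pos': [0.5333, 0.1705, 0.1153], 'ft_force': [0.481, -0.0012, -1.7972], 'wrist_torque': [0.0064, 0.0538, -0.0206], 'finger_gap': 0.021}
```

View pics/w5.png

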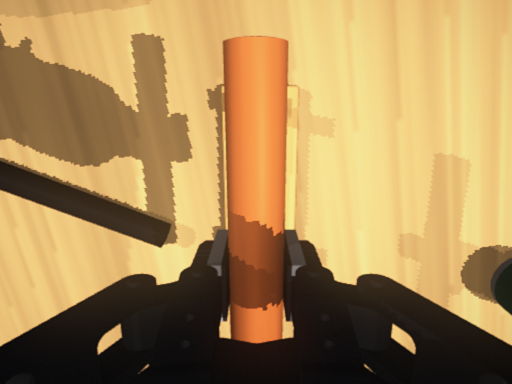

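The tube is lifted and held. I'll measure where it sits relative to the tool, and refine the clamp with more data.

```bash
python3 - <<'E'
from h import *
p,d,K,T=load("w5.npz");P=pts(K,T,d);tcp=np.array([.5334,.1706,.1159]);R=Ro.from_quat([.997,-.081,0,0]).as_matrix()
hsv=cv2.cvtColor(p,cv2.COLOR_RGB2HSV)
L=(P-tcp)@R
m=(hsv[...,0]<14)&(hsv[...,1]>140)&(hsv[...,2]>60)&(d>0)&(d<.35)
m=cv2.erode(m.astype(np.uint8),np.ones((3,3)))>0
A=L[m]
for lo in range(-90,60,15):
    B=A[(A[:,1]*1000>=lo)&(A[:,1]*1000<lo+15)]
    if len(B)>50: print(lo,len(B),"x mid",((B[:,0].max()+B[:,0].min())*500).round(1),"top z",(np.percentile(B[:,2],5)*1000).round(1))
print("y min (far end)",np.percentile(A[:,1],.5),A[:,1].min())
E
```

```text
-90 1076 x mid -1.3 top z -55.2
-75 1776 x mid -1.2 top z -55.2
-60 1485 x mid -1.1 top z -55.1
-45 1365 x mid -1.2 top z -55.0
-30 1699 x mid -1.0 top z -55.6
-15 1914 x mid -1.3 top z -55.7
0 1734 x mid -0.8 top z -55.7
15 1215 x mid -1.3 top z -55.5
y min (far end) -0.0827295922581585 -0.08323907562543487
```

Emit:
drive_tool(plan="15 0 2 0 0;15 -0.15 4 0 0;15 -0.15 5 0 0;15 -0.15 5 0 0;15 -0.15 5 0 0;15 -0.15 5 0 0;15 -0.15 4 0 0;15 -0.15 3 0 0;15 0 2 0 -0.05;15 0 1 0 -0.055")

```text
time: 9.62
tcp_pos: [0.4636, -0.186, 0.1152]
eef_rot: [1.0, -0.03, -0.001, 0.0]
ft_force: [0.5, 0.2, -1.2]
finger_gap: 0.0208
```

```bash
python3 look.py wrist w6; python3 look.py top t6; python3 -c "
from rig import *
s=state();print(s['eef_rot'],s['joint_positions'])"
```

```text
{'time': 9.625, 'tcp_pos': [0.4636, -0.186, 0.1152], 'ft_force': [0.5127, 0.2102, -1.1795], 'wrist_torque': [0.0354, 0.0307, -0.0593], 'finger_gap': 0.0208}
{'time': 9.675, 'tcp_pos': [0.4637, -0.1872, 0.1153], 'ft_force': [0.19, -0.9615, -0.6581], 'wrist_torque': [-0.081, 0.0262, 0.0182], 'finger_gap': 0.0209}
[ 9.99509037e-01 -3.13223372e-02 -6.67089987e-04  3.88994754e-04] [ 0.04283595  0.47631709  0.32838486  2.1937184  -0.30289836  0.5143372
  0.54000578]
```

View pics/w6.png

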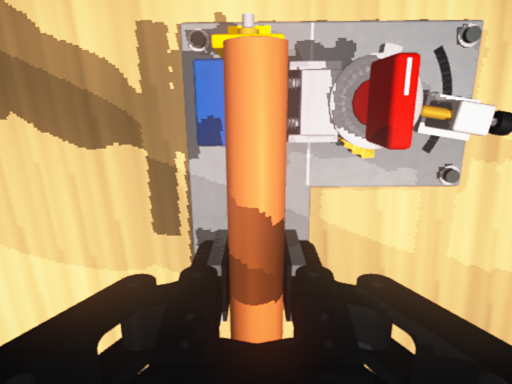

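View pics/t6.png

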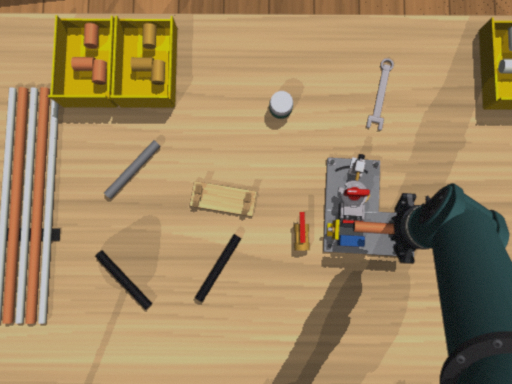

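The wrist view shows the tube over the clamp: blue jaw (194–225, 60–145), stop (213–275, 35–47), knob wing (370–418, 52–148). I'll work out the clamp frame from the knob top, plate edges and stop.

```bash
python3 - <<'E'
from h import *
p,d,K,T=load("w6.npz");P=pts(K,T,d);hsv=cv2.cvtColor(p,cv2.COLOR_RGB2HSV);h,s,v=[hsv[...,i] for i in range(3)]
def rect(m,name):
    Q=P[m][:,:2].astype(np.float32)*1000
    r=cv2.minAreaRect(Q);print(name,len(Q),"c",np.round(r[0],1),"size",np.round(r[1],1),"ang",round(r[2],2),"z",P[m][:,2].mean().round(4))
z=P[...,2]
red=((h<8)|(h>172))&(s>120)
rect((red|((s<60)&(v>180)))&(z>.093)&(z<.103)&(np.arange(512)[None]>340)&(np.arange(384)[:,None]<170),"knob top")
rect((h>95)&(h<125)&(s>110)&(abs(z-.056)<.004),"blue top (occl)")
ye=(h>20)&(h<35)&(s>150)&(np.arange(384)[:,None]<60)&(abs(z-.062)<.004);rect(ye,"yellow top")
# plate edges
pl=(abs(z-.012)<.004)&(s<60)
Q=P[pl];
# top (max y) edge per x bin, left (min x) edge per y bin, right edge
def fit(a,b,lo,hi,fn):
    out=[]
    for x in np.arange(lo,hi,.006):
        B=Q[(Q[:,a]>=x)&(Q[:,a]<x+.006)]
        if len(B)>8: out.append((B[:,a].mean(),fn(B[:,b])))
    out=np.array(out);k=np.polyfit(out[:,0],out[:,1],1);r=out[:,1]-np.polyval(k,out[:,0]);g=abs(r)<np.median(abs(r))*3;k=np.polyfit(out[g,0],out[g,1],1);return k,abs(r[g]).max()
print("top edge y(x)",fit(0,1,.42,.62,lambda q:np.percentile(q,99)))
print("left edge x(y)",fit(1,0,-.2,-.09,lambda q:np.percentile(q,1)))
print("right edge x(y)",fit(1,0,-.17,-.09,lambda q:np.percentile(q,99)))
# fixed jaw, plunger axis
tb=(s<60)&(z>.02)&(np.arange(512)[None]>340)
# tube axis in world
cu=(h<14)&(s>140)&(v>60)&(z>.12)&(z<.19)
L=P[cu];k=np.polyfit(L[:,1],L[:,0],1);print("tube x(y)",k,"far end y",np.percentile(L[:,1],99.5),"topz",np.percentile(L[:,2],95))
E
```

```text
knob top 2582 c [ 543.4 -127.1] size [49.4 14.1] ang 86.97 z 0.0979
blue top (occl) 2244 c [ 436.  -120.8] size [53.3 18.7] ang 86.6 z 0.0566
yellow top 339 c [463.  -85.6] size [ 7.6 43. ] ang 88.55 z 0.0624
top edge y(x) (array([-0.05268221, -0.04187032]), np.float64(0.000796549128383256))
left edge x(y) (array([0.03951857, 0.41629678]), np.float64(0.0009412105910975854))
right edge x(y) (array([0.29977328, 0.66072574]), np.float64(0.039604560384314924))
tube x(y) [0.04114374 0.46977088] far end y -0.1030549148510939 topz 0.17071825160271648
```

```bash
cat > cl.py <<'E'
from h import *
th=.052;o=np.array([.4985,-.172,0]);C=np.array([[np.cos(th),np.sin(th),0],[-np.sin(th),np.cos(th),0],[0,0,1]])  # columns x,y
def w(c): return o+C@np.array(c)
def tubein(f):
    p,d,K,T=load(f);P=pts(K,T,d);hsv=cv2.cvtColor(p,cv2.COLOR_RGB2HSV)
    A=((P-o)@C)[(hsv[...,0]<14)&(hsv[...,0]>4)&(hsv[...,1]>130)&(hsv[...,2]>50)&(d>0)&(np.abs(np.arange(512)[None]-256)<60)]*1000
    A=A[(abs(A[:,0]+38)<30)]
    A=A[A[:,2]>np.percentile(A[:,2],90)-14]
    ys=np.arange(-80,80,10);o2=[]
    for y in ys:
        B=A[(A[:,1]>=y)&(A[:,1]<y+10)]
        if len(B)>100: o2.append((y+5,(B[:,0].max()+B[:,0].min())/2,np.percentile(B[:,2],95)))
    o2=np.array(o2);k=np.polyfit(o2[:,0],o2[:,1],1);print("x at y=-5:",np.polyval(k,-5).round(2),"slope",k[0].round(4),"axis z",(o2[:,2]-11).round(1).tolist(),"end y",np.percentile(A[:,1],99.7).round(2))
E
python3 - <<'E'
from cl import *; from rig import *
tubein("w6.npz");s=state();print("tcp in clamp",(C.T@(s["tcp_pos"]-o)*1000).round(1));delta(s,w([-.037,-.025,.116]),-.052)
E
```

```text
x at y=-5: -35.06 slope 0.0066 axis z [159.3, 159.7, 160.2, 159.9, 160.4, 159.9, 159.7, 158.6, 158.5, 158.7, 158.5, 158.4] end y 67.37
tcp in clamp [-33.7 -15.7 115.3]
tool x ang -0.0627 delta cm [-0.32  0.94 -0.07] yaw -0.01065547736082905
```

Emit:
drive_tool(plan="15 -0.2 0.7 0 -0.01;15 0 0 2 0;15 0 0 2 0;15 0 0 2 0;15 0 0 2 0;15 0 0 0.5 0;15 0 0 0 0")

```text
time: 10.6
tcp_pos: [0.4635, -0.1901, 0.0306]
eef_rot: [1.0, -0.024, -0.0, -0.0]
ft_force: [0.0, 0.2, -0.7]
finger_gap: 0.0209
```

```bash
python3 look.py wrist w7; python3 - <<'E'
from cl import *; from rig import *
tubein("w7.npz");s=state();print("tcp in clamp",(C.T@(s["tcp_pos"]-o)*1000).round(1));delta(s,w([-.037,-.025,.116]),-.052)
p,d,K,T=load("w7.npz");P=(pts(K,T,d)-o)@C*1000;hsv=cv2.cvtColor(p,cv2.COLOR_RGB2HSV)
h,s_=hsv[...,0],hsv[...,1];m=(h>95)&(h<125)&(s_>110)&(abs(P[...,2]-56)<4);print("blue top x",np.percentile(P[m][:,0],[1,99]),"y",np.percentile(P[m][:,1],[1,99]))
m=((h<8)|(h>172))&(s_>150)&(abs(P[...,2]-54)<4)&(P[...,0]<10);print("pad",m.sum(),np.percentile(P[m][:,0],[1,99]) if m.any() else "")
E
```

```text
{'time': 10.6, 'tcp_pos': [0.4635, -0.1901, 0.0306], 'ft_force': [0.0394, 0.2478, -0.6814], 'wrist_torque': [-0.0317, 0.0071, -0.0056], 'finger_gap': 0.0209}
x at y=-5: -35.22 slope -0.0088 axis z [74.7, 74.7, 75.3, 75.7, 75.4, 75.4, 73.5, 73.6, 73.6, 73.6, 73.7, 74.2] end y 63.7
tcp in clamp [-33.7 -20.   30.9]
tool x ang -0.0478 delta cm [-0.32  0.5  -8.51] yaw 0.004172567827850797
blue top x [-73.94524202 -52.15378114] y [21.07832234 73.97761992]
pad 1607 [-22.77426602 -17.20118533]
```

View pics/w7.png

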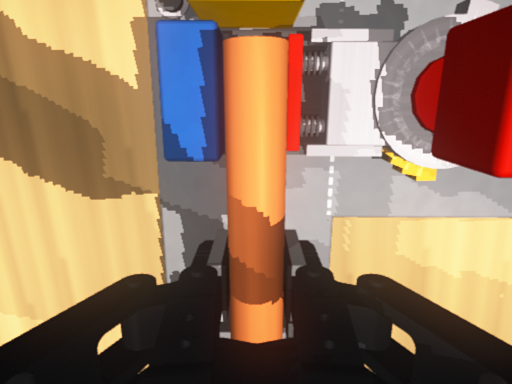

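The frame is consistent (blue face ≈ -51, pad face ≈ -23). The tube is at x ≈ -35.2, so I'll shift it 2 mm and lower.

Emit:
drive_tool(plan="15 -0.2 0.3 0 0;15 0 0 0.6 0;15 0 0 0.6 0;15 0 0 0.6 0;15 0 0 0.5 0;15 0 0 0 0")

```text
time: 11.4
tcp_pos: [0.4611, -0.1928, 0.0071]
eef_rot: [1.0, -0.024, -0.001, -0.0]
ft_force: [0.9, 0.4, -1.0]
finger_gap: 0.0209
```

```bash
python3 look.py wrist w8; python3 - <<'E'
from cl import *; from rig import *
tubein("w8.npz");s=state();print("tcp in clamp",(C.T@(s["tcp_pos"]-o)*1000).round(1))
E
```

```text
{'time': 11.4, 'tcp_pos': [0.4611, -0.1928, 0.0071], 'ft_force': [0.9436, 0.3561, -0.9943], 'wrist_torque': [-0.0575, 0.0012, -0.0326], 'finger_gap': 0.0209}
x at y=-5: -37.29 slope -0.0092 axis z [51.2, 51.7, 51.8, 52.2, 51.8, 51.9, 50.1, 50.2, 50.3, 50.4, 50.4, 51.4] end y 60.71
tcp in clamp [-36.1 -22.9   7.3]
```

View pics/w8.png

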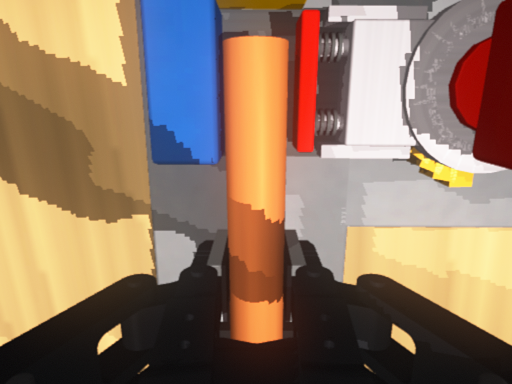

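The tube now lies in the gap with room on both sides (blue face at col 222, tube 224–287, pad at 297). I'll lower in small steps until it lands.

Emit:
drive_tool(plan="15 0 0 0.2 0;15 0 0 0.2 0;15 0 0 0 0")

```text
time: 11.82
tcp_pos: [0.4614, -0.1929, 0.0035]
eef_rot: [1.0, -0.024, -0.0, -0.0]
ft_force: [0.9, -0.2, -1.6]
finger_gap: 0.021
```

Emit:
drive_tool(plan="15 0 0 0.15 0;15 0 0 0 0")

```text
time: 12.08
tcp_pos: [0.4614, -0.193, 0.0021]
eef_rot: [1.0, -0.024, -0.0, -0.0]
ft_force: [0.6, -0.7, -0.9]
finger_gap: 0.021
```

Emit:
drive_tool(plan="15 0 0 0.1 0;15 0 0 0 0")

```text
time: 12.32
tcp_pos: [0.4616, -0.193, 0.0011]
eef_rot: [1.0, -0.024, 0.0, 0.0]
ft_force: [0.1, 0.4, -0.7]
finger_gap: 0.021
```

Emit:
drive_tool(plan="15 0 0 0.1 0;15 0 0 0 0")

```text
time: 12.58
tcp_pos: [0.4616, -0.193, 0.001]
eef_rot: [1.0, -0.024, 0.0, -0.0]
ft_force: [-0.9, 1.2, 9.3]
finger_gap: 0.0207
```

Landed (9 N up). I'll ease off and slide toward the stop, which is about 19 mm away.

Emit:
drive_tool(plan="15 0 0 -0.07 0;15 0 -0.3 0 0;15 0 -0.4 0 0;15 0 -0.4 0 0;15 0 -0.3 0 0;15 0 -0.1 0 0;15 0 0 0 0", grip_force=20)

```text
time: 13.45
tcp_pos: [0.4628, -0.1784, 0.0011]
eef_rot: [1.0, -0.024, 0.001, 0.0]
ft_force: [0.0, -2.5, 4.3]
finger_gap: 0.0211
```

```bash
python3 look.py wrist w9; python3 - <<'E'
from cl import *; from rig import *
tubein("w9.npz");s=state();print("tcp in clamp",(C.T@(s["tcp_pos"]-o)*1000).round(1))
E
```

```text
{'time': 13.45, 'tcp_pos': [0.4628, -0.1784, 0.0011], 'ft_force': [0.0059, -2.4974, 4.2939], 'wrist_torque': [-0.6195, 0.0361, -0.0177], 'finger_gap': 0.0211}
x at y=-5: -36.17 slope 0.005 axis z [45.3, 45.2, 46.0, 45.9, 46.3, 45.9, 45.1, 44.3, 44.2, 44.4, 44.2, 44.1] end y 75.04
tcp in clamp [-35.3  -8.2   1.1]
```

Emit:
drive_tool(plan="15 0 -0.1 0 0;15 0 -0.1 0 0;15 0 -0.1 0 0;15 0 0 0 0")

```text
time: 14.0
tcp_pos: [0.4629, -0.1755, 0.0011]
eef_rot: [1.0, -0.024, 0.001, 0.001]
ft_force: [-0.4, -3.4, 5.1]
finger_gap: 0.0211
```

Emit:
drive_tool(plan="15 0 -0.1 0 0;15 0 0 0 0")

```text
time: 14.25
tcp_pos: [0.463, -0.1745, 0.0011]
eef_rot: [1.0, -0.024, 0.001, 0.001]
ft_force: [-0.4, -4.0, 4.0]
finger_gap: 0.0209
```

Emit:
drive_tool(plan="15 0 -0.06 0 0;15 0 0 0 0")

```text
time: 14.5
tcp_pos: [0.463, -0.1741, 0.0011]
eef_rot: [1.0, -0.024, 0.001, 0.001]
ft_force: [0.4, -3.4, 4.7]
finger_gap: 0.0211
```

Emit:
drive_tool(plan="15 0 -0.06 0 0;15 0 0 0 0")

```text
time: 14.75
tcp_pos: [0.463, -0.174, 0.0011]
eef_rot: [1.0, -0.024, 0.001, 0.001]
ft_force: [-0.8, -5.0, 5.3]
finger_gap: 0.0213
```

Emit:
drive_tool(plan="15 0 -0.06 0 0;15 0 0 0 0")

```text
time: 15.0
tcp_pos: [0.463, -0.1741, 0.0011]
eef_rot: [1.0, -0.025, 0.001, 0.001]
ft_force: [-0.7, -5.7, 4.1]
finger_gap: 0.021
```

```bash
python3 look.py wrist w10; python3 - <<'E'
from cl import *; from rig import *
tubein("w10.npz");s=state();print("tcp in clamp",(C.T@(s["tcp_pos"]-o)*1000).round(1))
E
```

```text
{'time': 15.0, 'tcp_pos': [0.463, -0.1741, 0.0011], 'ft_force': [-0.692, -5.7377, 4.1463], 'wrist_torque': [-1.2168, 0.0758, 0.0145], 'finger_gap': 0.021}
x at y=-5: -36.29 slope 0.0095 axis z [45.5, 45.6, 45.8, 46.2, 45.9, 45.7, 44.4, 44.2, 44.3, 44.3, 44.5] end y 79.28
tcp in clamp [-35.3  -3.9   1.1]
```

View pics/w10.png

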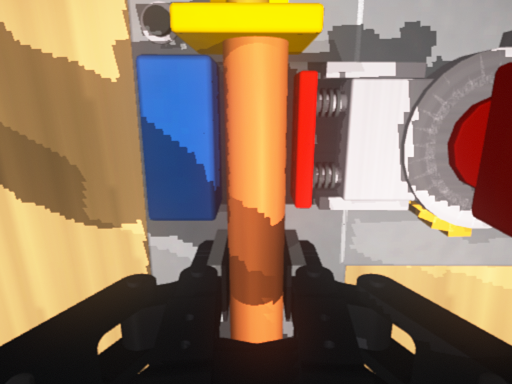

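The end butts on the stop (tube end at y ≈ 79.3, and the TCP stalls while the force climbs to 6 N). I'll ease the command back a little, then release.

Emit:
drive_tool(plan="15 0 0.07 0 0;30 0 0 0 0;40 0 0 0 0;55 0 0 0 0;55 0 0 0 0;55 0 0 0 0")

```text
time: 15.8
tcp_pos: [0.4624, -0.1727, 0.0008]
eef_rot: [1.0, -0.024, -0.0, -0.0]
ft_force: [0.4, -0.8, -0.4]
finger_gap: 0.0468
```

```bash
python3 look.py wrist w11; python3 - <<'E'
from cl import *; from rig import *
tubein("w11.npz");s=state();print("tcp in clamp",(C.T@(s["tcp_pos"]-o)*1000).round(1))
E
```

```text
{'time': 15.8, 'tcp_pos': [0.4624, -0.1727, 0.0008], 'ft_force': [0.4406, -0.79, -0.4171], 'wrist_torque': [-0.0372, -0.0691, -0.0416], 'finger_gap': 0.0468}
x at y=-5: -36.53 slope 0.0119 axis z [45.6, 45.4, 45.8, 88.4, 45.9, 45.9, 44.3, 44.3, 44.3, 44.3, 44.4] end y 79.22
tcp in clamp [-36.   -2.7   0.8]
```

Emit:
drive_tool(plan="55 0 0 -1 0;55 0 0 -2 0;55 0 0 -3 0;55 0 0 -3 0;55 0 0 -3 0;55 2 -1.5 0 0;55 3.5 -2 0 0;55 2.4 -1.4 0 0;55 0 0 0 0")

```text
time: 16.98
tcp_pos: [0.5461, -0.126, 0.1214]
eef_rot: [1.0, -0.022, 0.001, -0.0]
ft_force: [0.1, 0.1, -0.2]
finger_gap: 0.0468
```

```bash
python3 look.py wrist w12; python3 - <<'E'
from cl import *; from rig import *
s=state();delta(s,[.5434,-.1271,.040],-.053);print(np.round(s["joint_positions"],2))
p,d,K,T=load("w12.npz");P=pts(K,T,d);hsv=cv2.cvtColor(p,cv2.COLOR_RGB2HSV);h,sa,v=[hsv[...,i] for i in range(3)]
z=P[...,2];q=((P-o)@C)
m=((((h<8)|(h>172))&(sa>120))|((sa<60)&(v>180)))&(abs(z-.098)<.005)&(abs(q[...,0]-.0426)<.04)&(abs(q[...,1]-.0475)<.04)
r=cv2.minAreaRect(P[m][:,:2].astype(np.float32)*1000);print(r,m.sum())
E
```

```text
{'time': 16.975, 'tcp_pos': [0.5461, -0.126, 0.1214], 'ft_force': [0.0533, 0.0707, -0.1911], 'wrist_torque': [0.0215, 0.0023, 0.0043], 'finger_gap': 0.0468}
tool x ang -0.0463 delta cm [-0.05 -0.01  8.12] yaw 0.006658820754802529
[-0.11  0.53  0.36  2.07 -0.32  0.6   0.42]
((544.0414428710938, -126.36253356933594), (49.129234313964844, 13.662975311279297), 87.93185424804688) 1744
```

View pics/w12.png

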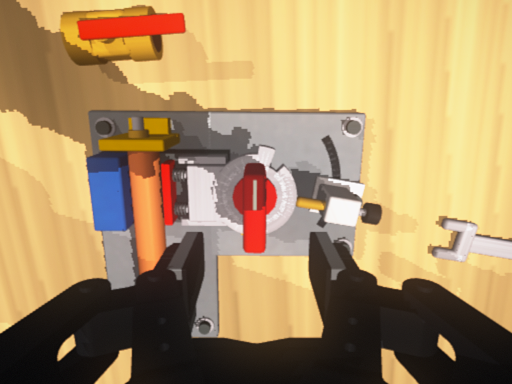

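The picture shows the tube butted on the stop (150,145), and the knob wing (255,165–250) centred under the fingers. The ring notch looks to be near (278,165) and the plunger nose at (300,203), so the lock should come at roughly 1 rad. I'll descend and grip the wing.

Emit:
drive_tool(plan="55 -0.1 0 2 0;55 0 0 2 0;55 0 0 2 0;55 0 0 1.5 0;55 0 0 0.6 0;55 0 0 0 0", grip_force=40)

```text
time: 17.77
tcp_pos: [0.5423, -0.128, 0.0398]
eef_rot: [1.0, -0.024, -0.0, -0.0]
ft_force: [-0.4, -0.3, 0.1]
finger_gap: 0.0469
```

Emit:
drive_tool(plan="35 0 0 0 0;20 0 0 0 0;8 0 0 0 0;8 0 0 0 0;8 0 0 0 0")

```text
time: 18.4
tcp_pos: [0.5449, -0.128, 0.0406]
eef_rot: [1.0, -0.024, 0.002, 0.0]
ft_force: [5.4, 0.2, 4.6]
finger_gap: 0.0135
```

```bash
python3 look.py wrist w13; python3 - <<'E'
from h import *
p,d,K,T=load("w12.npz")
cv2.imwrite("pics/ring.png",cv2.resize(p[130:270,190:400],None,fx=3.5,fy=3.5,interpolation=2)[:,:,::-1])
E
```

```text
{'time': 18.4, 'tcp_pos': [0.5449, -0.128, 0.0406], 'ft_force': [5.3671, 0.2496, 4.5756], 'wrist_torque': [0.0541, -0.7475, -0.1692], 'finger_gap': 0.0135}
```

View pics/w13.png

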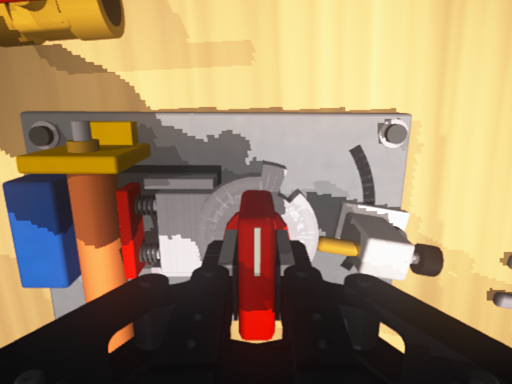

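View pics/ring.png

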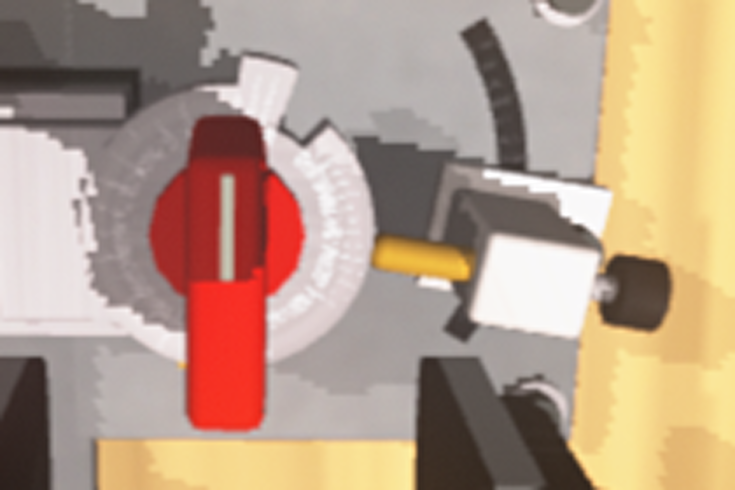

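The wing is gripped (gap 13.5 mm). From the crop: ring centre (237,225), notch (303,132), nose (375,250), shoulder lug beyond the notch. That gives a lock near 1.1 rad. I'll turn clockwise and watch the torque.

```bash
cat > tq.py <<'E'
from rig import *
from h import *
s=state();R=Ro.from_quat(s["eef_rot"]).as_matrix();a=np.arctan2(R[1,0],R[0,0])
print("t %.2f turned %.3f tz %.3f torque %s j7 %.3f tau7 %.3f F %s gap %.4f xy %s"%(s["time"],-0.048-a,s["wrist_torque"][2],np.round(s["wrist_torque"],2),s["joint_positions"][6],s["joint_efforts"][6],np.round(s["ft_force"],1),s["finger_gap"],np.round(s["tcp_pos"],4)))
E
python3 tq.py
```

```text
t 18.45 turned 0.000 tz -0.256 torque [ 0.1  -0.78 -0.26] j7 0.483 tau7 0.191 F [5.5 0.2 5.5] gap 0.0134 xy [ 0.545  -0.128   0.0406]
```

Emit:
drive_tool(plan="8 0 0 0 0.05;8 0 0 0 0.1;8 0 0 0 0.1;8 0 0 0 0.1;8 0 0 0 0.05;8 0 0 0 0")

```text
time: 19.2
tcp_pos: [0.5444, -0.1278, 0.0406]
eef_rot: [0.975, -0.221, 0.001, 0.0]
ft_force: [4.0, 0.0, 5.9]
finger_gap: 0.0135
```

```bash
python3 tq.py
```

```text
t 19.20 turned 0.398 tz 0.154 torque [ 0.05 -0.73  0.15] j7 0.221 tau7 -0.162 F [4.  0.  5.9] gap 0.0135 xy [ 0.5444 -0.1278  0.0406]
```

Emit:
drive_tool(plan="8 0 0 0 0.08;8 0 0 0 0")

```text
time: 19.45
tcp_pos: [0.5443, -0.1278, 0.0406]
eef_rot: [0.966, -0.26, 0.001, -0.0]
ft_force: [3.9, -0.1, 6.6]
finger_gap: 0.0135
```

```bash
python3 tq.py
```

```text
t 19.45 turned 0.479 tz 0.123 torque [ 0.14 -0.65  0.12] j7 0.167 tau7 -0.177 F [ 3.9 -0.1  6.6] gap 0.0135 xy [ 0.5443 -0.1278  0.0406]
```

Emit:
drive_tool(plan="8 0 0 0 0.06;8 0 0 0 0")

```text
time: 19.7
tcp_pos: [0.5442, -0.1277, 0.0406]
eef_rot: [0.957, -0.289, 0.001, -0.0]
ft_force: [3.7, 0.7, 6.8]
finger_gap: 0.0131
```

```bash
python3 tq.py
```

```text
t 19.70 turned 0.538 tz 0.167 torque [ 0.16 -0.73  0.17] j7 0.127 tau7 -0.233 F [3.7 0.7 6.8] gap 0.0131 xy [ 0.5442 -0.1277  0.0406]
```

Emit:
drive_tool(plan="8 0 0 0 0.06;8 0 0 0 0")

```text
time: 19.95
tcp_pos: [0.5442, -0.1277, 0.0406]
eef_rot: [0.948, -0.318, 0.001, -0.0]
ft_force: [4.6, -0.3, 6.1]
finger_gap: 0.0132
```

```bash
python3 tq.py
```

```text
t 19.95 turned 0.598 tz 0.202 torque [ 0.14 -0.69  0.2 ] j7 0.087 tau7 -0.217 F [ 4.6 -0.3  6.1] gap 0.0132 xy [ 0.5442 -0.1277  0.0406]
```

Emit:
drive_tool(plan="8 0 0 0 0.06;8 0 0 0 0")

```text
time: 20.2
tcp_pos: [0.5441, -0.1276, 0.0406]
eef_rot: [0.938, -0.346, 0.001, -0.0]
ft_force: [3.6, 0.6, 6.2]
finger_gap: 0.0137
```

```bash
python3 tq.py
```

```text
t 20.20 turned 0.658 tz 0.181 torque [ 0.2  -0.72  0.18] j7 0.046 tau7 -0.253 F [3.6 0.6 6.2] gap 0.0137 xy [ 0.5441 -0.1276  0.0406]
```

Emit:
drive_tool(plan="8 0 0 0 0.06;8 0 0 0 0")

```text
time: 20.45
tcp_pos: [0.544, -0.1275, 0.0406]
eef_rot: [0.928, -0.374, 0.001, -0.0]
ft_force: [4.4, 0.5, 7.1]
finger_gap: 0.0137
```

```bash
python3 tq.py
```

```text
t 20.45 turned 0.718 tz 0.256 torque [ 0.17 -0.7   0.26] j7 0.005 tau7 -0.284 F [4.4 0.5 7.1] gap 0.0137 xy [ 0.544  -0.1275  0.0406]
```

Emit:
drive_tool(plan="8 0 0 0 0.05;8 0 0 0 0")

```text
time: 20.7
tcp_pos: [0.544, -0.1275, 0.0406]
eef_rot: [0.918, -0.397, 0.001, -0.0]
ft_force: [4.0, 1.2, 6.7]
finger_gap: 0.0135
```

```bash
python3 tq.py
```

```text
t 20.70 turned 0.768 tz 0.195 torque [ 0.24 -0.59  0.2 ] j7 -0.029 tau7 -0.215 F [4.  1.2 6.7] gap 0.0135 xy [ 0.544  -0.1275  0.0406]
```

Emit:
drive_tool(plan="8 0 0 0 0.05;8 0 0 0 0")

```text
time: 20.95
tcp_pos: [0.5439, -0.1275, 0.0406]
eef_rot: [0.908, -0.42, 0.001, -0.0]
ft_force: [3.3, 1.1, 7.0]
finger_gap: 0.0131
```

```bash
python3 tq.py; python3 look.py wrist w14
```

```text
t 20.95 turned 0.818 tz 0.198 torque [ 0.17 -0.72  0.2 ] j7 -0.063 tau7 -0.258 F [3.3 1.1 7. ] gap 0.0131 xy [ 0.5439 -0.1275  0.0406]
{'time': 20.95, 'tcp_pos': [0.5439, -0.1275, 0.0406], 'ft_force': [3.3109, 1.0507, 6.979], 'wrist_torque': [0.1723, -0.7176, 0.1982], 'finger_gap': 0.0131}
```

View pics/w14.png

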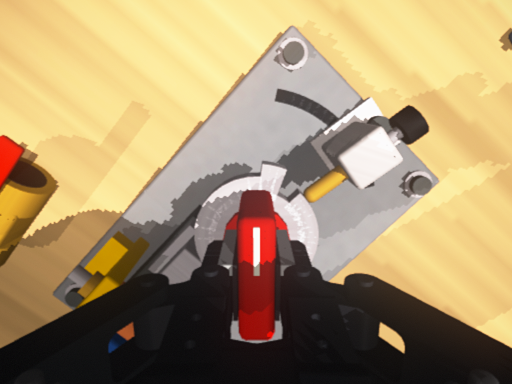

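The nose (312,192) is getting close to the notch (295,193), with the shoulder lug at (272,178). I'll use finer steps from here.

Emit:
drive_tool(plan="8 0 0 0 0.04;8 0 0 0 0")

```text
time: 21.25
tcp_pos: [0.5439, -0.1274, 0.0406]
eef_rot: [0.899, -0.438, 0.001, -0.001]
ft_force: [3.8, 0.8, 7.4]
finger_gap: 0.0135
```

```bash
python3 tq.py
```

```text
t 21.25 turned 0.858 tz 0.193 torque [ 0.25 -0.65  0.19] j7 -0.091 tau7 -0.218 F [3.8 0.8 7.4] gap 0.0135 xy [ 0.5439 -0.1274  0.0406]
```

Emit:
drive_tool(plan="8 0 0 0 0.04;8 0 0 0 0")

```text
time: 21.5
tcp_pos: [0.5439, -0.1273, 0.0406]
eef_rot: [0.89, -0.455, 0.001, -0.001]
ft_force: [3.6, -0.0, 7.5]
finger_gap: 0.0135
```

```bash
python3 tq.py; python3 look.py wrist w15;python3 -c "
from h import *
p=load('w15.npz')[0];cv2.imwrite('pics/w15c.png',cv2.resize(p[130:270,190:400],None,fx=3.5,fy=3.5,interpolation=2)[:,:,::-1])"
```

```text
t 21.50 turned 0.898 tz 0.206 torque [ 0.25 -0.61  0.21] j7 -0.118 tau7 -0.285 F [ 3.6 -0.   7.5] gap 0.0135 xy [ 0.5439 -0.1273  0.0406]
{'time': 21.5, 'tcp_pos': [0.5439, -0.1273, 0.0406], 'ft_force': [3.5654, -0.0237, 7.5152], 'wrist_torque': [0.2472, -0.606, 0.206], 'finger_gap': 0.0135}
```

View pics/w15c.png

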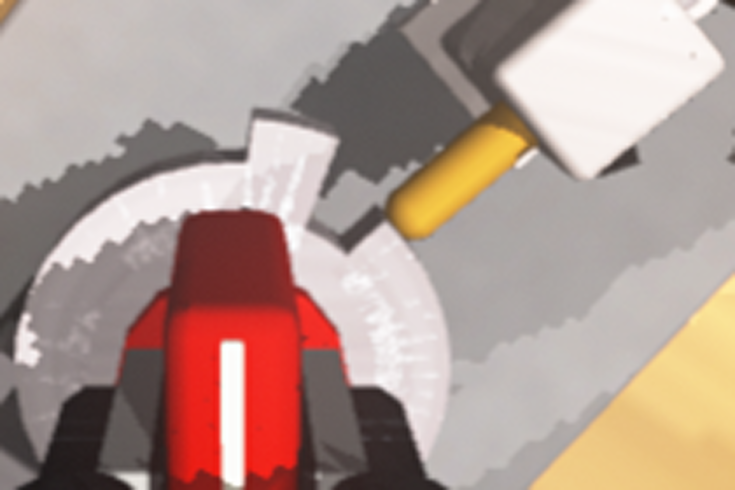

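The nose (405,225) is right beside the notch edge (383,212); roughly 0.15–0.2 rad remain. Continuing finely.

Emit:
drive_tool(plan="8 0 0 0 0.04;8 0 0 0 0")

```text
time: 21.8
tcp_pos: [0.5438, -0.1273, 0.0406]
eef_rot: [0.881, -0.473, 0.001, -0.001]
ft_force: [3.0, 0.3, 6.7]
finger_gap: 0.0137
```

```bash
python3 tq.py
```

```text
t 21.80 turned 0.938 tz 0.214 torque [ 0.24 -0.67  0.21] j7 -0.146 tau7 -0.213 F [3.  0.3 6.7] gap 0.0137 xy [ 0.5438 -0.1273  0.0406]
```

Emit:
drive_tool(plan="8 0 0 0 0.04;8 0 0 0 0")

```text
time: 22.05
tcp_pos: [0.5438, -0.1273, 0.0406]
eef_rot: [0.871, -0.491, 0.001, -0.001]
ft_force: [3.1, 0.5, 7.2]
finger_gap: 0.0135
```

```bash
python3 tq.py
```

```text
t 22.05 turned 0.978 tz 0.239 torque [ 0.25 -0.63  0.24] j7 -0.175 tau7 -0.224 F [3.1 0.5 7.2] gap 0.0135 xy [ 0.5438 -0.1273  0.0406]
```

Emit:
drive_tool(plan="8 0 0 0 0.03;8 0 0 0 0")

```text
time: 22.3
tcp_pos: [0.5438, -0.1273, 0.0406]
eef_rot: [0.864, -0.504, 0.001, -0.001]
ft_force: [3.3, 1.6, 6.5]
finger_gap: 0.0138
```

```bash
python3 tq.py
```

```text
t 22.30 turned 1.008 tz 0.209 torque [ 0.26 -0.68  0.21] j7 -0.196 tau7 -0.189 F [3.3 1.6 6.5] gap 0.0138 xy [ 0.5438 -0.1273  0.0406]
```

Emit:
drive_tool(plan="8 0 0 0 0.03;8 0 0 0 0")

```text
time: 22.55
tcp_pos: [0.5438, -0.1272, 0.0406]
eef_rot: [0.856, -0.517, 0.0, -0.001]
ft_force: [3.4, 0.4, 6.8]
finger_gap: 0.0135
```

```bash
python3 tq.py; python3 look.py wrist w16;python3 -c "
from h import *
p=load('w16.npz')[0];cv2.imwrite('pics/w16c.png',cv2.resize(p[130:270,190:400],None,fx=3.5,fy=3.5,interpolation=2)[:,:,::-1])"
```

```text
t 22.55 turned 1.038 tz 0.214 torque [ 0.22 -0.68  0.21] j7 -0.217 tau7 -0.219 F [3.4 0.4 6.8] gap 0.0135 xy [ 0.5438 -0.1272  0.0406]
{'time': 22.55, 'tcp_pos': [0.5438, -0.1272, 0.0406], 'ft_force': [3.4111, 0.3676, 6.8327], 'wrist_torque': [0.22, -0.6755, 0.2135], 'finger_gap': 0.0135}
```

View pics/w16c.png

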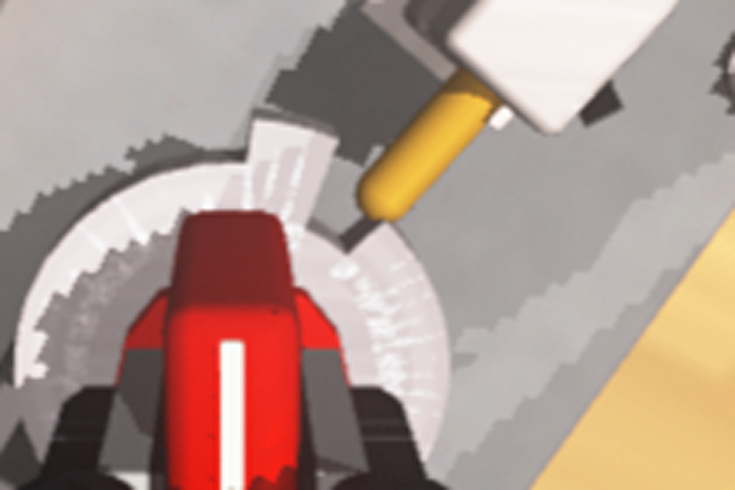

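The nose (380,205) is now at the notch lip but has not dropped yet, and the lug edge (330,170) is about 0.13 rad off. I'll use 0.02–0.03 steps.

Emit:
drive_tool(plan="8 0 0 0 0.025;8 0 0 0 0")

```text
time: 22.85
tcp_pos: [0.5438, -0.1272, 0.0406]
eef_rot: [0.85, -0.527, 0.0, -0.001]
ft_force: [4.6, 0.7, 6.9]
finger_gap: 0.0136
```

```bash
python3 tq.py
```

```text
t 22.85 turned 1.063 tz 0.192 torque [ 0.32 -0.68  0.19] j7 -0.235 tau7 -0.196 F [4.6 0.7 6.9] gap 0.0136 xy [ 0.5438 -0.1272  0.0406]
```

Emit:
drive_tool(plan="8 0 0 0 0.02;8 0 0 0 0")

```text
time: 23.1
tcp_pos: [0.5438, -0.1272, 0.0406]
eef_rot: [0.844, -0.536, 0.0, -0.001]
ft_force: [2.5, 1.8, 7.3]
finger_gap: 0.0134
```

```bash
python3 tq.py; python3 look.py wrist w17;python3 -c "
from h import *
p=load('w17.npz')[0];cv2.imwrite('pics/w17c.png',cv2.resize(p[130:270,190:400],None,fx=3.5,fy=3.5,interpolation=2)[:,:,::-1])"
```

```text
t 23.10 turned 1.083 tz 0.209 torque [ 0.28 -0.63  0.21] j7 -0.249 tau7 -0.164 F [2.5 1.8 7.3] gap 0.0134 xy [ 0.5438 -0.1272  0.0406]
{'time': 23.1, 'tcp_pos': [0.5438, -0.1272, 0.0406], 'ft_force': [2.4634, 1.7939, 7.2714], 'wrist_torque': [0.2827, -0.6329, 0.2088], 'finger_gap': 0.0134}
```

View pics/w17c.png

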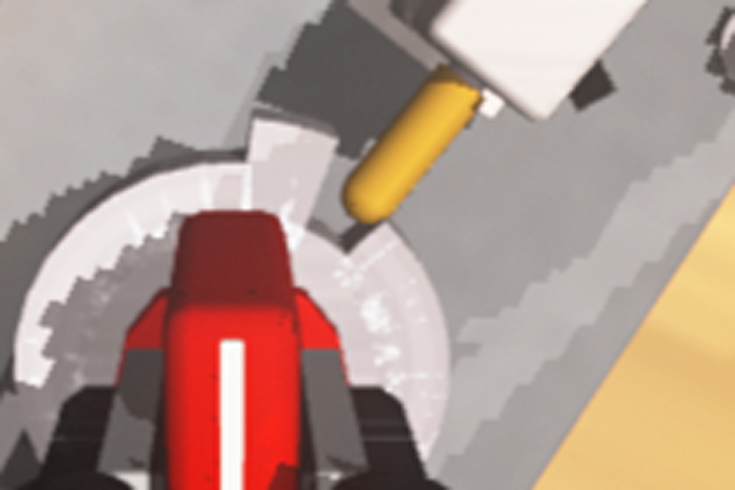

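Emit:
drive_tool(plan="8 0 0 0 0.02;8 0 0 0 0")

```text
time: 23.4
tcp_pos: [0.5437, -0.1271, 0.0406]
eef_rot: [0.839, -0.544, 0.0, -0.001]
ft_force: [3.2, 1.0, 7.4]
finger_gap: 0.0134
```

```bash
python3 tq.py
```

```text
t 23.40 turned 1.103 tz 0.144 torque [ 0.34 -0.65  0.14] j7 -0.263 tau7 -0.141 F [3.2 1.  7.4] gap 0.0134 xy [ 0.5437 -0.1271  0.0406]
```

Emit:
drive_tool(plan="8 0 0 0 0.02;8 0 0 0 0")

```text
time: 23.65
tcp_pos: [0.5438, -0.1271, 0.0406]
eef_rot: [0.833, -0.553, 0.0, -0.001]
ft_force: [3.2, 0.6, 7.4]
finger_gap: 0.0135
```

```bash
python3 tq.py; python3 look.py wrist w18;python3 -c "
from h import *
p=load('w18.npz')[0];cv2.imwrite('pics/w18c.png',cv2.resize(p[130:270,190:400],None,fx=3.5,fy=3.5,interpolation=2)[:,:,::-1])"
```

```text
t 23.65 turned 1.123 tz 0.181 torque [ 0.27 -0.62  0.18] j7 -0.277 tau7 -0.204 F [3.2 0.6 7.4] gap 0.0135 xy [ 0.5438 -0.1271  0.0406]
{'time': 23.65, 'tcp_pos': [0.5438, -0.1271, 0.0406], 'ft_force': [3.1722, 0.6126, 7.4209], 'wrist_torque': [0.2684, -0.6161, 0.1807], 'finger_gap': 0.0135}
```

View pics/w18c.png

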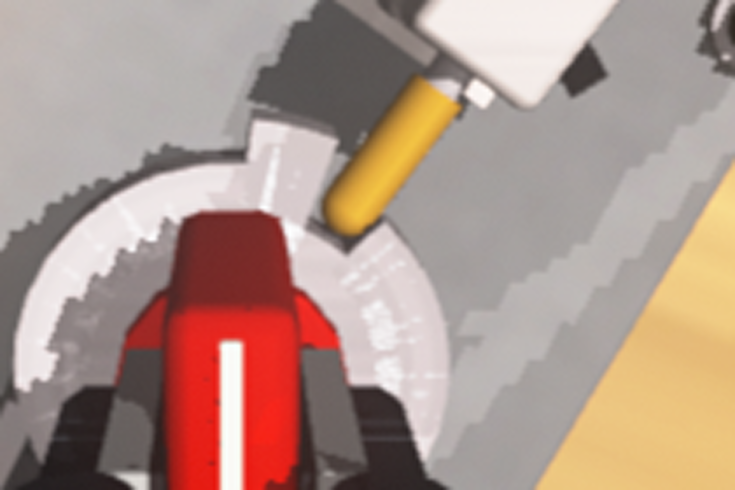

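The torque dipped to 0.14 at 1.10 rad and the nose is dropping into the notch (tip at (345,230), about 4–5 of 6 mm in). One more small step.

Emit:
drive_tool(plan="8 0 0 0 0.015;8 0 0 0 0")

```text
time: 23.95
tcp_pos: [0.5438, -0.1271, 0.0406]
eef_rot: [0.83, -0.559, 0.0, -0.001]
ft_force: [2.4, 1.4, 7.3]
finger_gap: 0.0134
```

```bash
python3 tq.py; python3 look.py wrist w19;python3 -c "
from h import *
p=load('w19.npz')[0];cv2.imwrite('pics/w19c.png',cv2.resize(p[130:270,190:400],None,fx=3.5,fy=3.5,interpolation=2)[:,:,::-1])"
```

```text
t 23.95 turned 1.137 tz 0.335 torque [ 0.26 -0.67  0.33] j7 -0.287 tau7 -0.326 F [2.4 1.4 7.3] gap 0.0134 xy [ 0.5438 -0.1271  0.0406]
{'time': 23.95, 'tcp_pos': [0.5438, -0.1271, 0.0406], 'ft_force': [2.4225, 1.372, 7.3022], 'wrist_torque': [0.2593, -0.6737, 0.3349], 'finger_gap': 0.0134}
```

View pics/w19c.png

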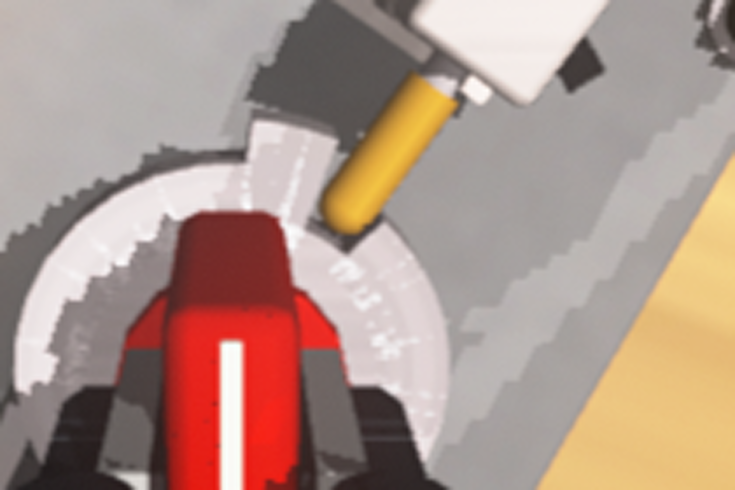

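The load rose from 0.18 to 0.335 N m, so the shoulder has just been touched (nose against the lug at (325,205)), and the nose is in the notch. I won't go further. I'll back off slightly in the grasp to confirm that the notch holds.

Emit:
drive_tool(plan="8 0 0 0 -0.02;8 0 0 0 0")

```text
time: 24.25
tcp_pos: [0.5438, -0.1271, 0.0406]
eef_rot: [0.835, -0.551, 0.0, -0.001]
ft_force: [4.2, 1.1, 7.0]
finger_gap: 0.0135
```

```bash
python3 tq.py
```

```text
t 24.25 turned 1.118 tz 0.098 torque [ 0.27 -0.6   0.1 ] j7 -0.274 tau7 -0.150 F [4.2 1.1 7. ] gap 0.0135 xy [ 0.5438 -0.1271  0.0406]
```

Emit:
drive_tool(plan="8 0 0 0 -0.02;8 0 0 0 0")

```text
time: 24.5
tcp_pos: [0.5437, -0.1273, 0.0406]
eef_rot: [0.84, -0.543, 0.0, -0.001]
ft_force: [3.3, 0.7, 7.3]
finger_gap: 0.0138
```

```bash
python3 tq.py
```

```text
t 24.50 turned 1.100 tz -0.073 torque [ 0.3  -0.63 -0.07] j7 -0.260 tau7 0.090 F [3.3 0.7 7.3] gap 0.0138 xy [ 0.5437 -0.1273  0.0406]
```

Backing off, the torque went negative, so the notch holds the knob. Letting go.

Emit:
drive_tool(plan="8 0 0 0 0.01;20 0 0 0 0;30 0 0 0 0;45 0 0 0 0;45 0 0 0 0")

```text
time: 25.12
tcp_pos: [0.542, -0.1277, 0.0395]
eef_rot: [0.837, -0.547, -0.001, 0.0]
ft_force: [0.0, 0.1, -0.1]
finger_gap: 0.0386
```

Emit:
drive_tool(plan="45 0 0 -1 0;45 0 0 -2 0;45 0 0 -3 0;45 0 0 -4 0;45 0 0 -4 0;45 0 0 -3 0;45 0 0 0 0")

```text
time: 26.0
tcp_pos: [0.5443, -0.1285, 0.2126]
eef_rot: [0.837, -0.547, 0.002, -0.001]
ft_force: [0.5, 0.5, -0.3]
finger_gap: 0.0384
```

```bash
python3 look.py wrist w20; python3 look.py top t20; python3 - <<'E'
from cl import *
p,d,K,T=load("w20.npz");P=pts(K,T,d);hsv=cv2.cvtColor(p,cv2.COLOR_RGB2HSV);h,sa,v=[hsv[...,i] for i in range(3)]
q=((P-o)@C)*1000
m=((((h<8)|(h>172))&(sa>120))|((sa<60)&(v>180)))&(abs(q[...,2]-98)<5)&(abs(q[...,0]-42.6)<40)&(abs(q[...,1]-47.5)<40)
print("knob in clamp",cv2.minAreaRect(q[m][:,:2].astype(np.float32)))
m=(h<14)&(h>4)&(sa>130)&(abs(q[...,0]+39)<14)&(abs(q[...,1])<90)&(q[...,2]>40)&(q[...,2]<62)
A=q[m];print("tube x",np.percentile(A[:,0],[1,99]),"y",np.percentile(A[:,1],[.5,99.5]),"topz",np.percentile(A[:,2],[50,95]))
cv2.imwrite("pics/t20c.png",cv2.resize(load("t20.npz")[0][140:270,280:425],None,fx=4.5,fy=4.5,interpolation=2)[:,:,::-1])
E
```

```text
{'time': 26.0, 'tcp_pos': [0.5443, -0.1285, 0.2126], 'ft_force': [0.4794, 0.5359, -0.334], 'wrist_torque': [-0.0133, 0.0307, -0.0053], 'finger_gap': 0.0384}
{'time': 26.05, 'tcp_pos': [0.5431, -0.1278, 0.211], 'ft_force': [-0.1672, 0.3667, -0.0098], 'wrist_torque': [0.0481, -0.006, 0.048], 'finger_gap': 0.0385}
knob in clamp ((43.517364501953125, 47.35383987426758), (48.65522384643555, 13.090033531188965), 26.877059936523438)
tube x [-48.76134729 -28.65278181] y [-49.65964423  79.0624743 ] topz [54.63093832 57.16127674]
```

View pics/w20.png

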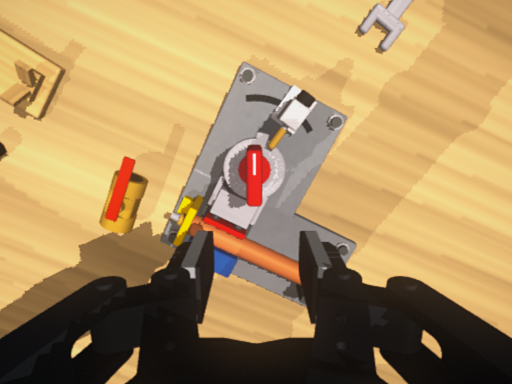

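View pics/t20.png

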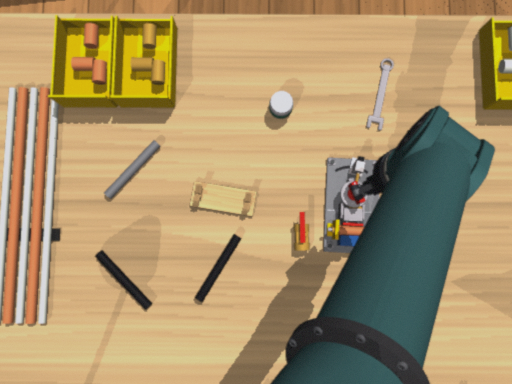

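The knob, let go, stays at 63° (≈1.10 rad). The tube end is at y ≈ 79 and the tube has moved over to x ≈ -39 against the fixed jaw. The can, valve and wrench haven't moved in the top view. Handing in.

```bash
python3 -c "
from rig import *
print(hand_in())"
```

```text
the job is handed in; nothing more can be done
None
```

I handed the job in at about 26 s on the robot's clock. The copper tube is in the clamp against the yellow stop and the knob is locked in its notch. The hand-in gives no verdict.

**Tube:** My first grasp slipped off the top of the tube, because the finger ends are about 27 mm short of the reported TCP. I checked this in two cameras, corrected for it, and picked the tube up on the second try. I laid it in the open clamp and slid it to the stop with about 6 N.

**Knob:** I turned it clockwise in one grasp. The load dipped at about 1.10 rad as the plunger dropped. It rose to 0.33 N m at the first touch of the shoulder, at 1.14 rad, and I stopped there. Turning back slightly showed the notch holding, so I let go.

**Last checks:**
- **Knob:** it stayed at about 1.10 rad after I let go.
- **Tube:** its end is at clamp y ≈ 79 mm. That is 1 mm short of the stop face, but I measured the same while it was pressed on the stop, so this is probably measurement error. Its axis is at about x = -39 mm and z = 45 mm.
- **Robot:** it is clear and touching nothing.
- **Can, valve and wrench:** by eye they are where they were in the top view.

I could not measure the pad's force on the tube directly; I judged it only from the tube having moved over to the fixed jaw.

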